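Cam-lock a sieve tray onto the seed shaker

TASK

Lift the top sieve tray off the stack, keep it level, and set it down gently on the shaker's bed between the rails, its bolt towards the cam so that the pin stands in the open mouth of the hook. Let go of it, then turn the orange cam handle half a turn clockwise to its end stop, so that the hook draws the bolt in and the tray tight against the stops. Leave the other two trays and everything else on the bench where they are.

Things in the scene. Friction and masses are not known exactly. Their poses are not given: they have to be found in the camera images.
- tray_top: Sieve tray, top of a stack of three: white, blue rim, 110 (x) by 160 (y) by 50 mm high, about 0.35 kg. Origin: centre of underside, z up. Walls 5 mm, floor's upper face 9 mm up. Stacked 44 mm apart; a 7 mm foot sits 6 mm deep in the tray below with 4 mm play: lift straight up. A steel bolt, 14 mm wide, 16 to 26 mm above the underside, sticks 66 mm out of its -y end, with a pin under its end.
- tray_top_grip (a point): Middle of the top edge of the tray's stiff blue divider, the grip: 43 mm above the tray's underside, over its centre; axes as the tray. The divider is 12 mm thick in y, 100 mm long in x, rises 34 mm from the floor; pinch it along y from above. 69 mm free to the end wall on each side.
- tray_top_pin (a point): Lower end of the upright steel pin (10 mm diameter) that hangs from the bolt of the top tray: at (0, -140, 3) mm in the tray's frame.
- tray_mid: Second tray of the stack, the same as tray_top, right under it. Stays.
- tray_low: Lowest tray of the stack, the same as tray_top, on the bench. Stays.
- shaker: Fixed sieve shaker: white, blue bed 170 (x) by 340 mm (y), 50 mm above its origin on the bench; z up. The tray lies on it with axes like the shaker's, bolt towards -y, the cam. Aluminium side rails (y -25 to 125 mm, 12 mm high plus 45-degree flared lips to 24 mm) leave 5 mm play each side. Two dark stops, 25 mm high, have faces at y = -45 mm, for the tray's -y end.
- seat (a point): Point on the bed, at (0, 35, 50) mm in the shaker's frame, where the origin of a fully drawn-in tray lies. When first set down, the tray's origin belongs 12 to 18 mm (best 15 to 16) further in the shaker's +y, so that the pin stands in the open mouth of the hook, between hub and hook.
- cam_axis (a point): On the bed, on the cam's upright axis, at (0, -125, 50) mm in the shaker's frame. Cam, 96 mm across: hub of radius 18 mm, 33 mm tall, centred 8 mm off the axis, and a hook-shaped wall 14 mm high round part of it, with a 16 mm groove for the pin. Open, the hub keeps the pin 31 mm or more from the cam's axis; the hook catches pins up to about 38 mm away and draws them to 21 mm.
- cam_grip (a point): On the cam's axis, in its orange bar handle, 54 mm above the bed, a good height to grip. The bar is 80 mm long, 14 mm wide, 32 to 66 mm above the bed; it passes over the tray's bolt. This point's x axis lies along the bar (white mark on its +x end); at joint value 0 it is the shaker's x axis; it turns clockwise seen from above as the joint grows.
- cam (a joint): Angle of the cam in rad, growing clockwise seen from above: about 0 (starts between -0.35 and 0.15) with the hook's mouth open towards the tray, pi at its end stop, with the hook fully round the pin. It stays where it is left; turning takes about 0.1 to 0.3 N m (greased cam, stiffer near the end: grip firmly, and regrasp if the bar lags). It takes two or three grasps.
- tube_rack: Bystander: blue rack of capped tubes, 76 x 200 x 109 mm.
- jar: Bystander: jar with a blue cap, 68 mm wide, 85 mm high.
- bottle: Bystander: bottle with a white cap, 60 mm wide, 150 mm high.
- bowl: Bystander: white bowl, 120 mm wide, 50 mm high.
- count_plate: Bystander: pale seed counting plate, 180 x 120 x 10 mm.
- pipette: Bystander: white and blue pipette, about 255 mm long, lying.
- spatula: Bystander: spatula, 200 mm long, lying.

How it is judged:
On the way, in this order (a step that is already met when the one before it is completed fails the run):
1. the top tray is lifted clear of the stack (z of tray_top in the frame of tray_mid above 0.07 m), for 0.1 s.
2. the tray lies on the bed, let go, its pin in the mouth of the still open hook (z of tray_top in the frame of shaker between 0.047 and 0.053 m and x of tray_top_pin in the frame of shaker between -0.012 and 0.012 m and y of tray_top_pin in the frame of shaker between -0.098 and -0.082 m and value of joint cam below 0.5 rad and contact force between the fingers and tray_top below 0.1 N), for 0.2 s.
At the end, for the whole second after the job is handed in: The cam is turned to at least 2.95 rad; the tray lies at rest flat on the bed between the rails, its end within 4 mm of the stops, straight within 0.1 rad; the other two trays are within 20 mm of where they began (z of tray_top in the frame of shaker between 0.047 and 0.053 m and value of joint cam above 2.95 rad and y of tray_top in the frame of shaker between 0.031 and 0.039 m and x of tray_top in the frame of shaker between -0.009 and 0.009 m and angle between the y axis of tray_top and the y axis of shaker, either way round below 0.1 rad and angle between tray_top's own z axis and vertical below 0.05 rad and linear speed of tray_top below 0.02 m/s and distance of each of tray_mid, tray_low from where it was at the start of the episode below 0.02 m); the robot touches nothing.
It fails at once if another tray or a bystander is moved by more than 30 mm (distance of any of tray_mid, tray_low, tube_rack, jar, bottle, bowl, count_plate, pipette, spatula from where it was at the start of the episode above 0.03 m).
It fails at once if the tray is tipped by more than 30 degrees (angle between tray_top's own z axis and vertical above 0.52 rad).
It fails at once if the tray is dropped (falls faster than 0.5 m/s out of the fingers) (linear speed of tray_top above 0.5 m/s and contact force between the fingers and tray_top below 0.1 N).
It also fails if it takes over 58 s, if anything falls off the work surface, if the arm or the gripper's body presses on something with over 40 N, if the wrist force passes 120 N, or if a joint passes its speed limit or range.

ROBOT

A 6-joint arm with a two-finger parallel gripper is mounted at the origin on the work surface. World frame = base frame: x ahead of the robot, y to its left, z up, the work surface at z = 0. Lengths are in m, angles in rad, forces in N, time in s.
With the tool pointing down it reaches from about 0.25 to 0.775 m from the base axis. Payload 4 kg.
Tool frame: the origin (TCP) lies midway between the tips of the shut fingers; the grasp point (between the pads) lies 19 mm behind it (robot.tcp_to_grasp is the distance from the TCP to the grasp point, in m); z points along the fingers, y is the line along which they close (so a half turn about z gives the same grasp; the last joint's range is limited). The gripper opens to 94 mm and grips with 3 to 60 N. Pads are 16 mm wide; open, the fingers measure 119 mm over their backs; the gripper's body (75 mm by 177 mm) begins 78 mm behind the grasp point.
Start: joints at [1.194, 0.087, 1.371, -0, 1.684, -0.103], TCP at [0.149, 0.53, 0.167] pointing down, gripper open.
Joint ranges: [-3.1, 3.1], [-0.76, 2.03], [0.27, 2.55], [-1.08, 4.22], [0.17, 2.65], [-2.57, 2.57]. Speed limits (rad/s): [2.79, 2.79, 3.14, 3.14, 3.14, 3.14].

INTERFACE

Orientations are given as [roll, pitch, yaw] about the fixed x, y, z axes, in that order (R = Rz(yaw) Ry(pitch) Rx(roll)).
In Python, from bench import robot, viewer gives the robot as it stands. The module is installed in compiled form; this text tells all that it offers.
- The arm moves only by the shell command python3 -m handwheel 'ROWS' [OPENING]. ROWS is JSON, a list of rows, each a list of 6 numbers: the shift along the tool's x, y, z in units of 0.2 m (1.0 is 0.2 m), then the turn, a rotation vector about the tool's x, y, z in units of 30 degrees (1.0 is 30 degrees). In form: [[x, y, z, wx, wy, wz], ...]. A call has 1 to 10 rows; each row is the pose to reach, as a shift and turn from the pose commanded when the call began, along the tool's axes at that moment; what a row does not reach only later rows make up. A row lasts 1/12 s, in which the tool goes at most 41.7 mm and 7.16 degrees, less where a joint would pass 70% of its speed; a pose out of reach is approached as far as the arm can. A call with a number of a shift or a turn outside -1 to 1 is refused whole. A call with a gripper value outside its range is refused whole. OPENING is the gripper's target within -1 to 1 (shut at 1, half-way at 0, fully open at -1), set as the call begins (- or left out, the last holds). The fingers move at their own pace and stop on an object; the grip force is fixed at half the most. Time passes only in rows, so rows that repeat a pose let the fingers close. It gives the time, the measured TCP pose, the force, the opening and the grip force at its end, in the units of the state.
- robot.get_obs(): the state, without advancing time (a new reading comes with each control period).
- viewer.snapshot(name): name is "scene" or "side" or "wrist"; returns the picture (400x640x3 uint8, red, green, blue); there is no depth.
- viewer.calibration(name): a dict with "fx", "fy", "cx", "cy" (pixels), "R" (3x3) and "t" (3): a world point X has camera coordinates R X + t. Camera axes: x right, y down, z forward; pixel columns grow to the right and rows downward; lengths in m; the calibration is good to about 2 mm. A picture is of the moment at which its call begins: read the wrist's pose just before it. calibration takes no time and is no camera call; for the wrist camera it gives the pose at the moment of the call.
- robot.close_job(): hands the job in; it is judged then, once.
The state is a dict: "time": time; "joint_positions": joint angles; "qvel": joint speeds; "joint_torque": joint torques, N m; "tool_pos": TCP position; "ee_rot": TCP orientation; "wrist_force": force on the tool from outside, world axes, zero at the start; "wrist_torque": the same for the moment, N m; "width": finger opening in m; "finger_force": force on a finger pad.
Only numpy, scipy, OpenCV 4.12 (cv2) and the standard library are available. Lean on these libraries where they do the work, as an engineer would, in place of code of your own. Each camera call takes 0.05 s, during which the arm holds its last target. There are 200 camera calls.

## Working session

There is one attempt and no reset: what is moved stays moved. The work goes in short steps, Python scripts to look and compute and a shell command to move; the robot and the scene stay as the last step left them, time stands still between calls to the robot, and variables do not carry over. Pictures are saved under pics/ and viewed, at most 10 in all, crops included, and the job is handed in when it is done.

```bash
mkdir -p pics
cat > h.py <<'E'
import numpy as np, cv2
from bench import robot, viewer
def snap(n,f):
    c=viewer.calibration(n); im=viewer.snapshot(n)
    cv2.imwrite('pics/'+f,cv2.cvtColor(im,cv2.COLOR_RGB2BGR)); np.savez('pics/'+f+'.npz',**{k:np.array(v) for k,v in c.items()})
    return im,c
def ray(c,u,v,z):
    R=np.array(c['R']);t=np.array(c['t']);o=-R.T@t
    d=R.T@np.array([(u-c['cx'])/c['fx'],(v-c['cy'])/c['fy'],1]); return o+d*(z-o[2])/d[2]
def proj(c,X):
    p=np.array(c['R'])@np.array(X)+np.array(c['t']); return np.array([c['fx']*p[0]/p[2]+c['cx'],c['fy']*p[1]/p[2]+c['cy']])
E
python3 - <<'E'
from h import *
a=[snap(n,n+'0.png') for n in('scene','side','wrist')]
print({k:v for k,v in robot.get_obs().items() if k in('tool_pos','ee_rot','width','time')})
for i,c in a: print(-np.array(c['R']).T@c['t'],c['fx'])
cv2.imwrite('pics/ss.png',cv2.resize(np.vstack([a[0][0],a[1][0]])[:,:,::-1],None,fx=.75,fy=.75))
E
```

```text
{'time': 0.15, 'tool_pos': array([0.14855781, 0.52906566, 0.1663027 ]), 'ee_rot': array([-3.13996323e+00, -1.80145004e-04,  2.86774535e+00]), 'width': 0.09428715799035446}
[ 1.16419877 -0.66665557  1.08932006] 385.4509885644925
[0.23076499 0.89437177 1.13405716] 438.5636964230147
[0.0812353  0.54801409 0.3832347 ] 339.8567922789736
```

View pics/scene0.png

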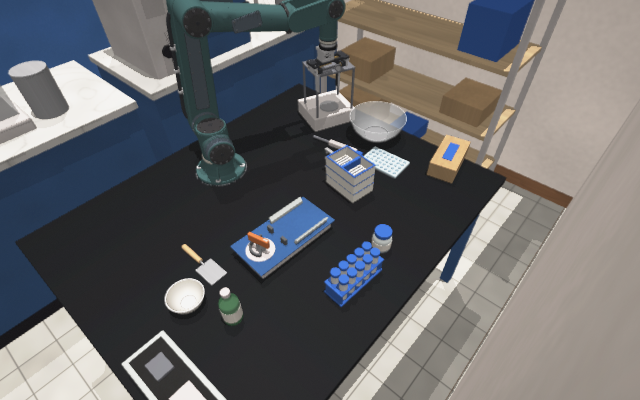

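View pics/wrist0.png

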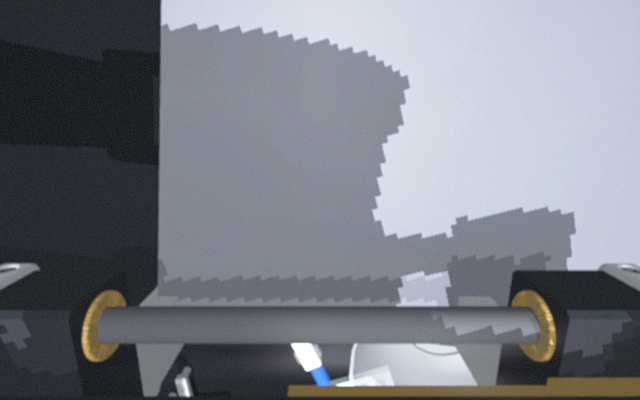

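The scene picture shows the tray stack at about (350,172), the shaker bed at (283,236) and the orange handle at (258,241). The wrist sees only the bench and the gripper.

Run:
```python
from h import *
i=cv2.imread('pics/side0.png'); s=cv2.imread('pics/scene0.png')
cv2.imwrite('pics/scrop.png',cv2.resize(s[130:280,225:425],None,fx=4,fy=4,interpolation=cv2.INTER_CUBIC))
```

```text
(no output)
```

View pics/side0.png

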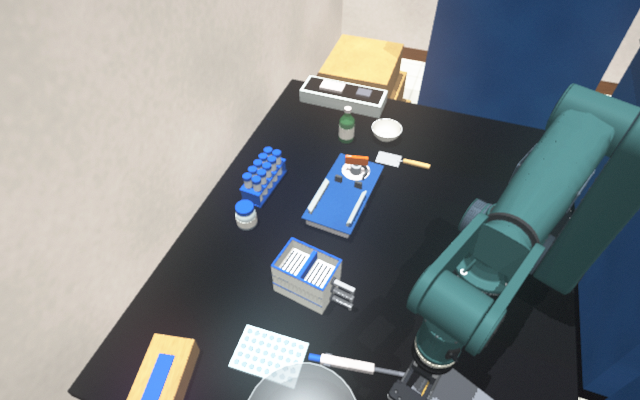

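View pics/scrop.png

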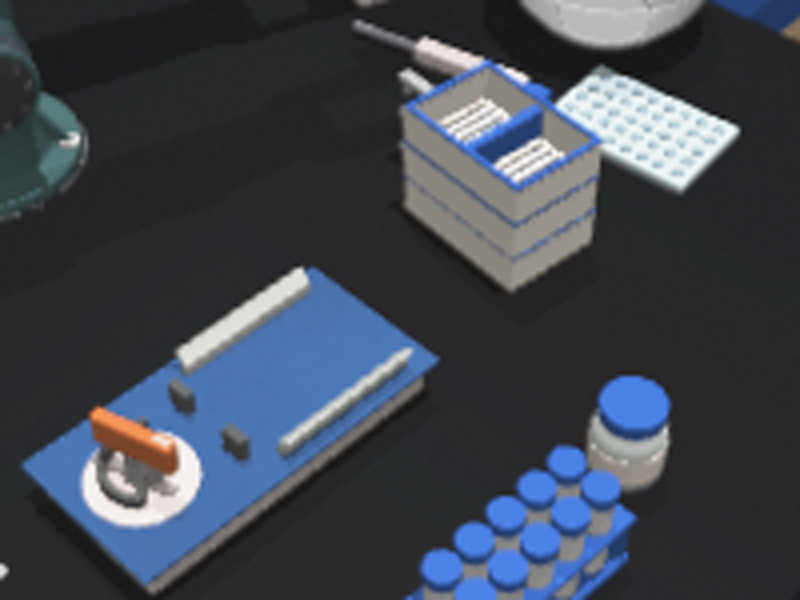

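The side view shows the stack with its bolts pointing towards the robot (345,285), and the shaker with its cam at the far end (355,165). The crop gives the rim corners and bed corners clearly: rim (488,62), (602,140), (517,188), (402,107); bed (310,268), (440,358), (152,580), (24,465).

Run:
```python
from h import *
c=viewer.calibration('scene')
def P(L,z):
    return np.array([ray(c,225+x/4,130+y/4,z) for x,y in L])
r=P([(488,62),(602,140),(517,188),(402,107)],.138);print('rim',r.round(3),r.mean(0).round(3))
b=P([(310,268),(440,358),(152,580),(24,465)],.05);print('bed',b.round(3),b.mean(0).round(3))
h=P([(95,412),(175,442)],.116);print('handle',h.round(3))
w=viewer.calibration('wrist');R=np.array(w['R']);print('wrist axes',R.round(3)); 
from scipy.spatial.transform import Rotation as Ro
o=robot.get_obs();T=Ro.from_euler('xyz',o['ee_rot']).as_matrix();print(T.round(3),(T.T@(-R.T@w['t']-o['tool_pos'])).round(3),(R@T).round(3))
# side view check: blue mask corners
s=cv2.imread('pics/side0.png');cs=viewer.calibration('side')
for L,z in(([(291,239),(342,263),(328,280),(273,257)],.138),([(341,154),(384,166),(348,234),(304,218)],.05)):
    q=np.array([ray(cs,u,v,z) for u,v in L]);print(q.round(3),q.mean(0).round(3))
```

```text
rim [[0.421 0.336 0.138]
 [0.577 0.312 0.138]
 [0.558 0.206 0.138]
 [0.402 0.226 0.138]] [0.49  0.27  0.138]
bed [[ 0.423  0.068  0.05 ]
 [ 0.59   0.061  0.05 ]
 [ 0.568 -0.273  0.05 ]
 [ 0.401 -0.265  0.05 ]] [ 0.495 -0.102  0.05 ]
handle [[ 0.451 -0.217  0.116]
 [ 0.523 -0.195  0.116]]
wrist axes [[ 0.271  0.963 -0.002]
 [ 0.934 -0.262  0.244]
 [ 0.234 -0.067 -0.97 ]]
[[-0.963  0.27  -0.001]
 [ 0.27   0.963 -0.002]
 [ 0.    -0.002 -1.   ]] [ 0.07  -0.    -0.217] [[-0.     1.    -0.   ]
 [-0.97  -0.    -0.244]
 [-0.244  0.     0.97 ]]
[[0.554 0.213 0.138]
 [0.394 0.241 0.138]
 [0.413 0.304 0.138]
 [0.578 0.286 0.138]] [0.485 0.261 0.138]
[[ 0.557 -0.272  0.05 ]
 [ 0.392 -0.263  0.05 ]
 [ 0.423  0.074  0.05 ]
 [ 0.575  0.06   0.05 ]] [ 0.487 -0.1    0.05 ]
```

```bash
python3 -m handwheel '[[0,0,-0.42,0,0,0],[0,0,-0.42,0,0,0.2],[-0.2,-0.08,-0.42,0,0,0.4],[-0.4,-0.16,-0.42,0,0,0.6],[-0.6,-0.24,-0.42,0,0,0.8],[-0.8,-0.32,-0.42,0,0,1],[-1,-0.4,-0.42,0,0,1],[-1,-0.4,-0.42,0,0,1]]' -1
python3 -m handwheel '[[-0.2,0.03,0,0,0,0.2],[-0.4,0.06,0,0,0,0.4],[-0.6,0.09,0,0,0,0.6],[-0.8,0.12,0,0,0,0.8],[-1,0.15,0,0,0,1],[-1,0.15,0,0,0,1]]'
python3 -m handwheel '[[0,0,0,0,0,0.2],[0,0,0,0,0,0.4],[0,0,0,0,0,0.6],[0,0,0,0,0,0.74],[0,0,0,0,0,0.74],[0,0,0,0,0,0.74]]'
python3 -c "
from h import *
snap('wrist','w1.png')"
```

```text
time: 0.82
tool_pos: [0.3239, 0.3946, 0.2506]
ee_rot: [-3.141, 0.003, 2.337]
wrist_force: [-0.1, -0.4, -0.4]
width: 0.094
finger_force: 0.0
time: 1.32
tool_pos: [0.4851, 0.2717, 0.2492]
ee_rot: [-3.14, 0.003, 1.81]
wrist_force: [-1.1, 0.1, -0.7]
width: 0.0938
finger_force: 0.0
time: 1.82
tool_pos: [0.4803, 0.2768, 0.2509]
ee_rot: [-3.141, 0.0, 1.436]
wrist_force: [-0.1, -0.5, 0.2]
width: 0.0943
finger_force: 0.0
```

View pics/w1.png

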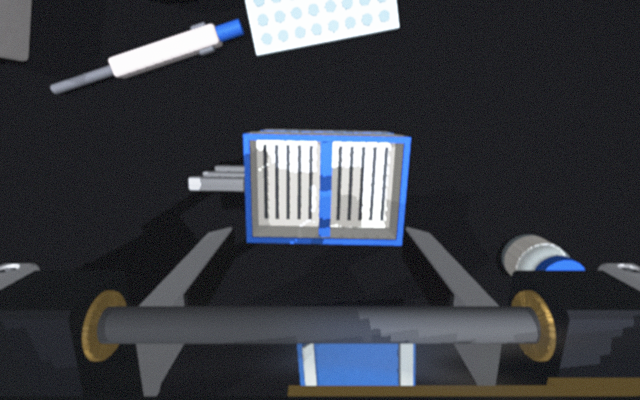

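The wrist view shows the top tray's blue rim with corners about (245,133), (408,137), (404,244), (247,242), the divider at column 325, the bolts on the left, and the fingers clear on both sides.

```bash
cat >> h.py <<'E'
from scipy.spatial.transform import Rotation as Ro
def tooldelta(D):
    o=robot.get_obs();T=Ro.from_euler('xyz',o['ee_rot']).as_matrix();return (T.T@np.array(D)/.2).round(3)
E
python3 - <<'E'
from h import *
im=cv2.imread('pics/w1.png');c=viewer.calibration('wrist')
h=cv2.cvtColor(im,cv2.COLOR_BGR2HSV)
m=cv2.inRange(h,(105,150,90),(125,255,255)); m[:120]=0;m[255:]=0;m[:,:235]=0;m[:,420:]=0
p=cv2.findNonZero(m)[:,0]
P=np.array([ray(c,u,v,.138)[:2] for u,v in p],dtype=np.float32)
r=cv2.minAreaRect(P);print(r)
b=cv2.boxPoints(r);print(b)
# divider: columns near centre, rows inside
q=p[(abs(p[:,0]-325)<14)&(p[:,1]>150)&(p[:,1]<230)]
D=np.array([ray(c,u,v,.131)[:2] for u,v in q],dtype=np.float32)
print(D.mean(0),cv2.fitLine(D,cv2.DIST_L2,0,.01,.01).ravel())
o=robot.get_obs();print(o['tool_pos'],o['ee_rot'],np.degrees(o['ee_rot'][2])-90)
E
```

```text
((0.4867139160633087, 0.270251601934433), (0.11280156672000885, 0.1628478765487671), 81.23120880126953)
[[0.39764354 0.22692293]
 [0.55858797 0.20209718]
 [0.5757843  0.31358027]
 [0.41483986 0.33840603]]
[0.48659584 0.2705075 ] [0.15281418 0.98825496 0.4865958  0.27050766]
[0.4803747  0.27674684 0.25098664] [-3.14111119e+00  1.35552699e-06  1.43597721e+00] -7.724566153322883
```

```bash
python3 -m handwheel '[[-0.027,0.035,0.15,0,0,0.035],[-0.027,0.035,0.3,0,0,0.035],[-0.027,0.035,0.45,0,0,0.035],[-0.027,0.035,0.55,0,0,0.035],[-0.027,0.035,0.65,0,0,0.035],[-0.027,0.035,0.725,0,0,0.035],[-0.027,0.035,0.725,0,0,0.035],[-0.027,0.035,0.725,0,0,0.035]]' -1
python3 -m handwheel '[[0,0,0,0,0,0],[0,0,0,0,0,0],[0,0,0,0,0,0],[0,0,0,0,0,0],[0,0,0,0,0,0],[0,0,0,0,0,0],[0,0,0,0,0,0],[0,0,0,0,0,0]]' 1
```

```text
time: 2.53
tool_pos: [0.4862, 0.2699, 0.1054]
ee_rot: [-3.14, 0.001, 1.416]
wrist_force: [-0.3, 0.5, 0.8]
width: 0.0941
finger_force: 0.0
time: 3.2
tool_pos: [0.487, 0.27, 0.1062]
ee_rot: [-3.142, -0.0, 1.415]
wrist_force: [0.1, -0.0, -0.2]
width: 0.0442
finger_force: 0.0
```

```bash
python3 -m handwheel '[[0,0,0,0,0,0],[0,0,0,0,0,0],[0,0,0,0,0,0],[0,0,0,0,0,0],[0,0,0,0,0,0],[0,0,0,0,0,0],[0,0,0,0,0,0],[0,0,0,0,0,0],[0,0,0,0,0,0]]' 1
python3 -m handwheel '[[0,0,-0.03,0,0,0],[0,0,-0.08,0,0,0],[0,0,-0.15,0,0,0],[0,0,-0.24,0,0,0],[0,0,-0.33,0,0,0],[0,0,-0.42,0,0,0],[0,0,-0.5,0,0,0],[0,0,-0.5,0,0,0],[0,0,-0.5,0,0,0]]' 1
```

```text
time: 3.95
tool_pos: [0.487, 0.27, 0.1062]
ee_rot: [-3.142, -0.0, 1.415]
wrist_force: [-0.6, 0.2, -1.0]
width: 0.0004
finger_force: 0.0
time: 4.7
tool_pos: [0.4878, 0.2703, 0.2081]
ee_rot: [3.138, -0.002, 1.415]
wrist_force: [-1.1, 0.0, -0.1]
width: 0.0004
finger_force: 0.0
```

```bash
python3 -c "
from h import *
a,_=snap('side','s1.png');b,_=snap('wrist','w2.png')
a=cv2.resize(a[200:350,200:440],(640,400))
cv2.imwrite('pics/c1.png',np.vstack([a,b])[:,:,::-1][:, :] if 0 else cv2.resize(np.vstack([a,b]),(480,600))[:,:,::-1])"
```

```text
(no output)
```

View pics/c1.png

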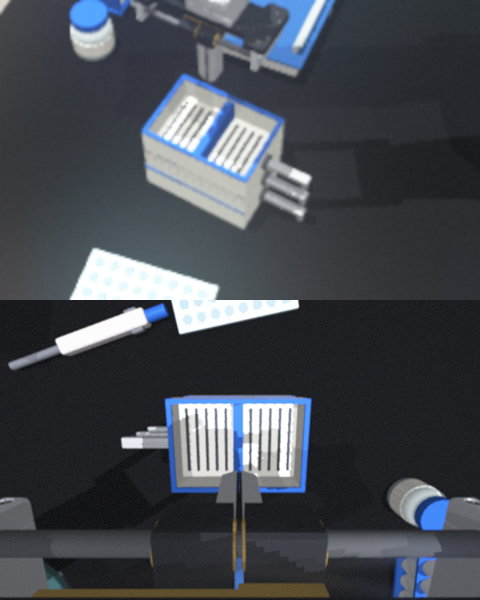

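The picture shows the tray still in the stack and the closed fingers hanging above the divider line. So the fingers missed in height, or the reported values mislead. I'll check the fingertip's true position.

Run:
```python
from h import *
o=robot.get_obs();print(o['tool_pos'],o['width'],robot.tcp_to_grasp,o['joint_positions'])
cs=viewer.calibration('side');cw=viewer.calibration('wrist');cc=viewer.calibration('scene')
t=np.array(o['tool_pos'])
for dz in(0,.02,.04,.06): print(dz,proj(cs,t+[0,0,dz]).round(1),proj(cw,t+[0,0,dz]).round(1),proj(cc,t+[0,0,dz]).round(1))
print(cw['cx'],cw['cy'],tooldelta([0,0,-.1]))
b,_=snap('scene','sc1.png')
a=cv2.imread('pics/s1.png')
p=proj(cs,t).astype(int);A=cv2.resize(a[p[1]-40:p[1]+80,p[0]-60:p[0]+60],(600,600),interpolation=cv2.INTER_CUBIC)
p2=proj(cc,t).astype(int);B=cv2.resize(b[p2[1]-40:p2[1]+80,p2[0]-60:p2[0]+60][:,:,::-1],(600,600),interpolation=cv2.INTER_CUBIC)
for I in(A,B): cv2.circle(I,(300,200),4,(0,0,255),-1)
cv2.imwrite('pics/c2.png',cv2.resize(np.hstack([A,B]),(800,400)))
```

```text
[0.48664447 0.26979085 0.20533684] 0.0007609964191581452 0.0188 [4.04288940e-01 9.86250215e-02 1.28344705e+00 3.13603941e-05
 1.76078017e+00 5.60249691e-01]
0 [305.7 247. ] [317.6 221.7] [350.6 146.3]
0.02 [305.6 242.4] [317.5 231.8] [350.9 141.9]
0.04 [305.4 237.6] [317.3 244. ] [351.2 137.4]
0.06 [305.3 232.8] [317.1 258.9] [351.5 132.8]
318.3997783863059 199.02569063667138 [0.    0.001 0.5  ]
```

View pics/c2.png

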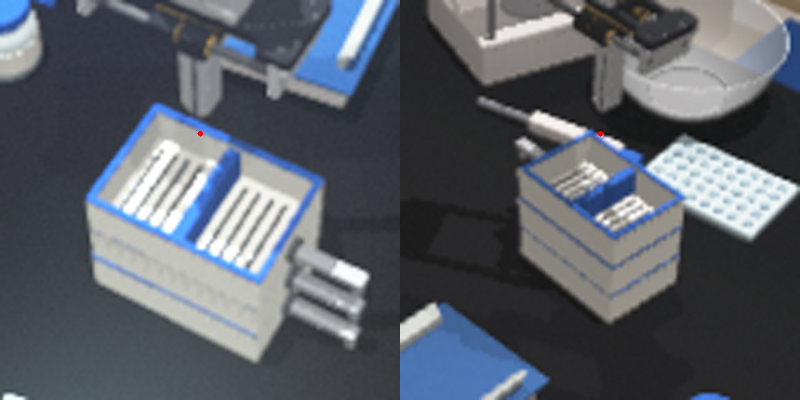

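The dot at (300,200 of the crop) marks the reported TCP. The real finger tips end about 27 mm above it in both views, so the reported TCP lies below the real tips. I'll go about 21 to 27 mm lower this time, watching the force.

```bash
python3 -m handwheel '[[0,0,0,0,0,0],[0,0,0,0,0,0],[0,0,0,0,0,0],[0,0,0,0,0,0],[0,0,0,0,0,0],[0,0,0,0,0,0],[0,0,0,0,0,0],[0,0,0,0,0,0],[0,0,0,0,0,0]]' -1
python3 -m handwheel '[[0,0,0,0,0,0],[0,0,0,0,0,0],[0,0,0.1,0,0,0],[0,0,0.2,0,0,0],[0,0,0.3,0,0,0],[0,0,0.4,0,0,0],[0,0,0.5,0,0,0],[0,0,0.56,0,0,0],[0,0,0.605,0,0,0],[0,0,0.605,0,0,0]]' -1
python3 -c "
from h import *
b,c=snap('wrist','w3.png');o=robot.get_obs();print(o['wrist_force'],o['tool_pos'],o['width'])"
```

```text
time: 5.6
tool_pos: [0.4871, 0.27, 0.2063]
ee_rot: [3.141, -0.0, 1.415]
wrist_force: [0.7, 0.4, -0.4]
width: 0.0571
finger_force: 0.0
time: 6.43
tool_pos: [0.4858, 0.2695, 0.083]
ee_rot: [-3.138, 0.002, 1.415]
wrist_force: [-0.2, 0.2, -0.7]
width: 0.0937
finger_force: 0.0
[0.16977307 0.45087623 0.02020786] [0.48665169 0.26980044 0.0846345 ] 0.09384385556952372
```

View pics/w3.png

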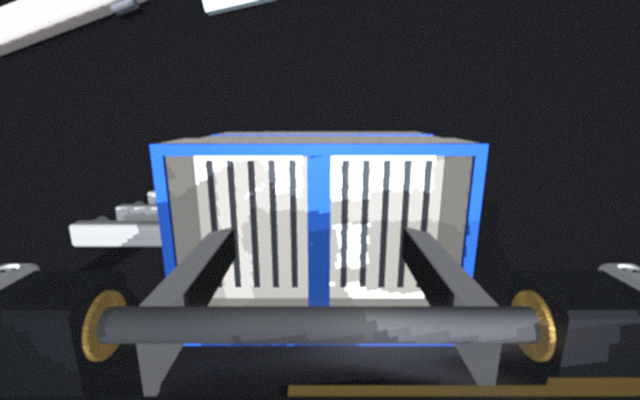

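The open fingers straddle the divider (column 319), their tips at about (232,230) and (405,230) inside the tray. No contact force. I'll go 5 mm lower and close.

```bash
python3 -m handwheel '[[0,0,0.025,0,0,0],[0,0,0.025,0,0,0],[0,0,0.025,0,0,0],[0,0,0.025,0,0,0],[0,0,0.025,0,0,0],[0,0,0.025,0,0,0],[0,0,0.025,0,0,0],[0,0,0.025,0,0,0],[0,0,0.025,0,0,0],[0,0,0.025,0,0,0]]' 1
python3 -m handwheel '[[0,0,0,0,0,0],[0,0,0,0,0,0],[0,0,0,0,0,0],[0,0,0,0,0,0],[0,0,0,0,0,0],[0,0,0,0,0,0]]' 1
```

```text
time: 7.32
tool_pos: [0.487, 0.27, 0.0802]
ee_rot: [-3.142, -0.0, 1.415]
wrist_force: [0.3, 0.9, 0.9]
width: 0.0306
finger_force: 0.0
time: 7.82
tool_pos: [0.4867, 0.27, 0.0801]
ee_rot: [-3.141, 0.0, 1.415]
wrist_force: [-1.3, 0.2, 0.8]
width: 0.0115
finger_force: 30.0
```

Gripped: width 11.5 mm at 30 N. Lift.

```bash
python3 -m handwheel '[[0,0,-0.03,0,0,0],[0,0,-0.07,0,0,0],[0,0,-0.13,0,0,0],[0,0,-0.2,0,0,0],[0,0,-0.28,0,0,0],[0,0,-0.36,0,0,0],[0,0,-0.44,0,0,0],[0,0,-0.5,0,0,0],[0,0,-0.5,0,0,0],[0,0,-0.5,0,0,0]]' 1
python3 -c "
from h import *
snap('wrist','w4.png')
b,_=snap('scene','sc2.png');a,_=snap('side','s2.png')
A=cv2.resize(a[150:350,200:440],(640,533));B=cv2.resize(b[80:280,225:465],(640,533))
cv2.imwrite('pics/c3.png',cv2.resize(np.hstack([A,B]),(800,333))[:,:,::-1])"
```

```text
time: 8.65
tool_pos: [0.4876, 0.2702, 0.1813]
ee_rot: [3.14, -0.001, 1.415]
wrist_force: [-0.2, -0.6, -5.1]
width: 0.0117
finger_force: 30.0
```

View pics/c3.png

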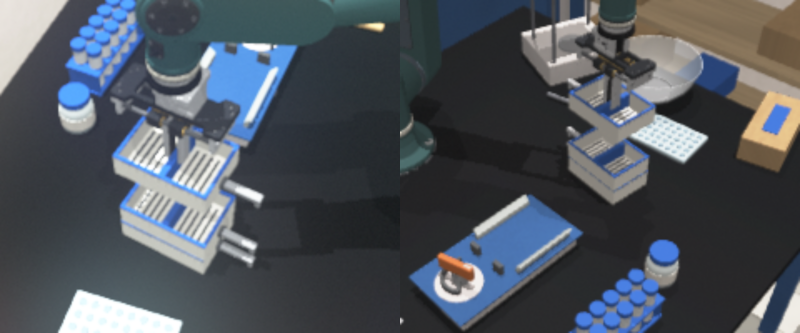

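The picture shows the top tray cleanly lifted and level at about (175,160) in the left half, and the two lower trays in place. Next I measure the shaker from the first pictures, where nothing hides it.

```bash
cat > bed.py <<'E'
from h import *
def blueRect(f,box,z,lo=(100,120,60),hi=(125,255,255)):
    im=cv2.imread('pics/'+f);c=np.load('pics/'+f+'.npz');x0,y0,x1,y1=box
    h=cv2.cvtColor(im,cv2.COLOR_BGR2HSV);m=cv2.inRange(h,lo,hi);k=np.zeros_like(m);k[y0:y1,x0:x1]=m[y0:y1,x0:x1]
    n,l,s,_=cv2.connectedComponentsWithStats(k);i=1+s[1:,4].argmax();p=np.argwhere(l==i)[:,::-1]
    P=np.array([ray(c,u,v,z)[:2] for u,v in p],dtype=np.float32)
    r=cv2.minAreaRect(P);return r,cv2.boxPoints(r).round(4)
E
python3 - <<'E'
from bed import *
for f,b in(('scene0.png',(225,190,340,285)),('side0.png',(295,145,390,240))):
    r,q=blueRect(f,b,.05);print(f,r);print(q.tolist())
for f,b in(('scene0.png',(315,140,380,185)),('side0.png',(265,230,350,290))):
    print('rim',blueRect(f,b,.138)[0])
# handle + white disc
for f,b in(('scene0.png',(235,225,280,270)),('side0.png',(335,145,380,185))):
    im=cv2.imread('pics/'+f);c=np.load('pics/'+f+'.npz');h=cv2.cvtColor(im,cv2.COLOR_BGR2HSV)
    m=cv2.inRange(h,(3,150,100),(18,255,255));k=np.zeros_like(m);x0,y0,x1,y1=b;k[y0:y1,x0:x1]=m[y0:y1,x0:x1]
    p=np.argwhere(k>0)[:,::-1];P=np.array([ray(c,u,v,.1)[:2] for u,v in p],dtype=np.float32)
    L=cv2.fitLine(P,cv2.DIST_L2,0,.01,.01).ravel();print('handle',len(p),P.mean(0),np.degrees(np.arctan2(L[1],L[0])))
E
```

```text
scene0.png ((0.4919266700744629, -0.10370124876499176), (0.3412148952484131, 0.17195138335227966), 85.64520263671875)
[[0.39320001006126404, -0.267300009727478], [0.5647000074386597, -0.28029999136924744], [0.5906000137329102, 0.05990000069141388], [0.41920000314712524, 0.07289999723434448]]
side0.png ((0.49006152153015137, -0.10205724835395813), (0.34353214502334595, 0.17281828820705414), 86.08966827392578)
[[0.3921000063419342, -0.26750001311302185], [0.5645999908447266, -0.2793000042438507], [0.5879999995231628, 0.06340000033378601], [0.4156000018119812, 0.07519999891519547]]
rim ((0.48725980520248413, 0.2784246504306793), (0.1260649561882019, 0.16278904676437378), 81.01416015625)
rim ((0.48696693778038025, 0.27040478587150574), (0.11343055963516235, 0.16362865269184113), 80.97053527832031)
handle 148 [ 0.48166457 -0.20956366] 4.7078133
handle 108 [ 0.48454258 -0.2169647 ] 26.609539
```

Run:
```python
from bed import *
o=np.array([.491,-.103]);a=np.radians(-4.1);S=np.array([[np.cos(a),np.sin(a)],[-np.sin(a),np.cos(a)]])
for f,b in(('scene0.png',(238,220,280,268)),('side0.png',(335,145,380,190))):
    im=cv2.imread('pics/'+f);c=np.load('pics/'+f+'.npz');h=cv2.cvtColor(im,cv2.COLOR_BGR2HSV)
    x0,y0,x1,y1=b
    def pts(m,z):
        k=np.zeros_like(m);k[y0:y1,x0:x1]=m[y0:y1,x0:x1]
        n,l,s,_=cv2.connectedComponentsWithStats(k);i=1+s[1:,4].argmax()
        return np.array([S@(ray(c,u,v,z)[:2]-o) for u,v in np.argwhere(l==i)[:,::-1]],dtype=np.float32)
    P=pts(cv2.bitwise_not(cv2.inRange(h,(100,120,60),(125,255,255))),.053)
    print('disc+cam shaker-frame min/max',P.min(0),P.max(0),cv2.minEnclosingCircle(P))
    P=pts(cv2.inRange(h,(0,0,165),(180,70,255)),.053);print('white',P.min(0),P.max(0),cv2.minEnclosingCircle(P))
    m=cv2.inRange(h,(3,150,100),(18,255,255));k=np.zeros_like(m);k[y0:y1,x0:x1]=m[y0:y1,x0:x1]
    p=np.argwhere(k>0)[:,::-1].astype(np.float32);r=cv2.minAreaRect(p);q=cv2.boxPoints(r);print('handle px',q.round(1).tolist())
    for t in(0,-.2,-.35,.15):
        e=[]
        for s in(-1,1):
            d=np.array([np.cos(t),-np.sin(t)])*s*.04+[0,-.125]; e.append(proj(c,[*(S.T@d+o),.099]).round(1))
        print(t,*e)
```

```text
disc+cam shaker-frame min/max [-0.15625523 -0.15814957] [ 0.05517035 -0.00927605] ((-0.05077526345849037, -0.09553470462560654), 0.10660360753536224)
white [-0.04760722 -0.1558085 ] [ 0.0528386  -0.05543108] ((0.0025971559807658195, -0.10621439665555954), 0.05097681283950806)
handle px [[245.3000030517578, 237.89999389648438], [248.39999389648438, 231.10000610351562], [270.20001220703125, 241.1999969482422], [267.1000061035156, 248.0]]
0 [245.9 236.4] [261.1 250.1]
-0.2 [244.1 237.9] [262.8 248.6]
-0.35 [243.  239.1] [263.9 247.3]
0.15 [247.4 235.5] [259.5 251.1]
disc+cam shaker-frame min/max [-0.06633221 -0.26459765] [ 0.11563235 -0.02494796] ((0.0014241704484447837, -0.14330880343914032), 0.12675397098064423)
white [-0.03655046 -0.1333888 ] [ 0.04940378 -0.050791  ] ((0.007463525980710983, -0.09118807315826416), 0.04855819046497345)
handle px [[345.29998779296875, 155.6999969482422], [367.6000061035156, 153.3000030517578], [368.29998779296875, 159.89999389648438], [346.0, 162.3000030517578]]
0 [368.9 159.5] [347.4 153.2]
-0.2 [369.5 158. ] [346.8 154.7]
-0.35 [369.6 156.8] [346.6 155.8]
0.15 [368.2 160.5] [348.1 152.2]
```

Run:
```python
from bed import *
o=np.array([.491,-.103]);a=np.radians(-4.1);S=np.array([[np.cos(a),np.sin(a)],[-np.sin(a),np.cos(a)]])
for f in('scene0.png','side0.png'):
    im=cv2.imread('pics/'+f);c=np.load('pics/'+f+'.npz');h=cv2.cvtColor(im,cv2.COLOR_BGR2HSV)
    m=cv2.inRange(h,(0,0,130),(180,90,255))
    d=cv2.inRange(h,(0,0,0),(180,255,75))
    for name,mm,z,lx in(('rail',m,.074,(-.11,.11)),('stop',d,.075,(-.06,.06))):
        n,l,s,_=cv2.connectedComponentsWithStats(mm)
        for i in range(1,n):
            if 6<s[i,4]<900:
                P=np.array([S@(ray(c,u,v,z)[:2]-o) for u,v in np.argwhere(l==i)[:,::-1]])
                g=P.mean(0)
                if abs(g[0])<.11 and -.09<g[1]<.17: print(f,name,s[i,4],P.min(0).round(3),P.max(0).round(3),g.round(3))
```

```text
scene0.png rail 244 [-0.074 -0.01 ] [-0.042  0.143] [-0.059  0.064]
scene0.png rail 122 [ 0.066 -0.013] [0.081 0.143] [0.073 0.065]
scene0.png stop 17 [-0.034 -0.045] [-0.011 -0.032] [-0.021 -0.04 ]
scene0.png stop 21 [ 0.034 -0.045] [ 0.06  -0.032] [ 0.049 -0.04 ]
side0.png rail 416 [-0.058 -0.148] [ 0.053 -0.029] [-0.007 -0.076]
side0.png rail 10 [ 0.027 -0.034] [ 0.047 -0.026] [ 0.038 -0.031]
side0.png rail 258 [ 0.051 -0.004] [0.076 0.16 ] [0.063 0.08 ]
side0.png rail 194 [-0.079 -0.006] [-0.062  0.16 ] [-0.07   0.081]
```

```bash
python3 -m handwheel '[[-0.05,0.01,0,0,0,-0.1],[-0.12,0.023,0,0,0,-0.25],[-0.2,0.037,0,0,0,-0.4],[-0.27,0.05,0,0,0,-0.55],[-0.35,0.065,0,0,0,-0.7],[-0.42,0.08,0,0,0,-0.85],[-0.496,0.093,0,0,0,-1]]' 1
python3 -m handwheel '[[-0.06,-0.02,0,0,0,-0.13],[-0.13,-0.046,0,0,0,-0.27],[-0.2,-0.07,0,0,0,-0.42],[-0.27,-0.095,0,0,0,-0.57],[-0.34,-0.12,0,0,0,-0.72],[-0.41,-0.145,0,0,0,-0.86],[-0.477,-0.168,0,0,0,-1]]'
python3 -m handwheel '[[-0.05,-0.05,0,0,0,-0.13],[-0.1,-0.11,0,0,0,-0.27],[-0.15,-0.17,0,0,0,-0.42],[-0.2,-0.23,0,0,0,-0.57],[-0.25,-0.29,0,0,0,-0.72],[-0.3,-0.34,0,0,0,-0.9],[-0.333,-0.38,0,0,0,-1],[-0.333,-0.38,0,0,0,-1]]'
python3 -m handwheel '[[0,0,0,0,0,-0.08],[0,0,0,0,0,-0.16],[0,0,0,0,0,-0.16],[0,0,0,0,0,-0.16]]'
python3 - <<'E'
from bed import *
im,c=snap('wrist','w5.png');snap('scene','sc3.png');snap('side','s3.png')
o=robot.get_obs();print(o['tool_pos'],o['ee_rot'],np.degrees(o['ee_rot'][2])-90,o['width'])
h=cv2.cvtColor(cv2.imread('pics/w5.png'),cv2.COLOR_BGR2HSV)
m=cv2.inRange(h,(100,120,60),(125,255,255))
n,l,s,ce=cv2.connectedComponentsWithStats(m)
for i in range(1,n):
    if s[i,4]>60: print('blue',s[i],ce[i].round())
m=cv2.inRange(h,(3,150,80),(18,255,255));n,l,s,ce=cv2.connectedComponentsWithStats(m)
for i in range(1,n):
    if s[i,4]>30: print('orange',s[i],ce[i].round())
# predicted bed corners
O=np.array([.4934,-.0836]);a=np.radians(-4.1);R=np.array([[np.cos(a),-np.sin(a)],[np.sin(a),np.cos(a)]])
for x,y in((-.085,-.19),(.085,-.19),(-.085,.15),(.085,.15)): print(x,y,proj(c,[*(O+R@[x,y]),.05]).round(1))
E
```

```text
time: 9.38
tool_pos: [0.4893, 0.1683, 0.1787]
ee_rot: [-3.139, -0.001, 1.942]
wrist_force: [0.4, 0.1, -4.6]
width: 0.0117
finger_force: 30.0
time: 9.97
tool_pos: [0.4921, 0.0672, 0.1788]
ee_rot: [-3.14, -0.002, 2.466]
wrist_force: [0.8, 0.9, -5.0]
width: 0.0118
finger_force: 30.0
time: 10.63
tool_pos: [0.4962, -0.0348, 0.1787]
ee_rot: [-3.141, -0.002, 2.984]
wrist_force: [-0.3, 0.3, -4.1]
width: 0.0116
finger_force: 30.0
time: 10.97
tool_pos: [0.4966, -0.0323, 0.1795]
ee_rot: [3.141, -0.001, 3.068]
wrist_force: [0.8, 0.1, -4.0]
width: 0.0115
finger_force: 30.0
[ 0.49679945 -0.03258832  0.17990707] [ 3.14125251e+00 -4.65344473e-04  3.06871548e+00] 85.82444538292933 0.011508673614743588
blue [ 569   57   71  189 2541] [606. 162.]
blue [   72    97   347   126 12306] [217. 124.]
blue [   98   144   395   164 12063] [313. 206.]
blue [298 343  42   9 375] [318. 347.]
blue [297 354  44  31 539] [318. 363.]
blue [464 383  16  15 118] [471. 391.]
orange [  87  151   63   72 2425] [118. 186.]
-0.085 -0.19 [71.9 99.2]
0.085 -0.19 [ 99.4 260.1]
-0.085 0.15 [419.2  98.3]
0.085 0.15 [408.4 259.3]
```

Run:
```python
from bed import *
c=np.load('pics/w5.png.npz');im=cv2.imread('pics/w5.png');h=cv2.cvtColor(im,cv2.COLOR_BGR2HSV)
O=np.array([.4934,-.0836]);a=np.radians(-4.1);R=np.array([[np.cos(a),-np.sin(a)],[np.sin(a),np.cos(a)]])
W=lambda x,y,z:proj(c,[*(O+R@[x,y]),z]).round(1)
print('axis z116',W(0,-.125,.116),'z.053',W(0,-.125,.053))
m=cv2.inRange(h,(3,150,80),(18,255,255))
# bright top face of handle
v=h[:,:,2][m>0];print('V hist',np.percentile(v,[5,25,50,75,95]))
r=cv2.minAreaRect(cv2.findNonZero(m));print(r,cv2.boxPoints(r).round(0).tolist())
def sf(u,v,z): return R.T@(ray(c,u,v,z)[:2]-O)
for q in cv2.boxPoints(r): print('corner @.116',sf(*q,.116).round(4))
# white disc region
w=cv2.inRange(h,(0,0,150),(180,70,255));w[:,170:]=0;w[:80]=0;w[280:]=0
n,l,s,ce=cv2.connectedComponentsWithStats(w)
for i in range(1,n):
    if s[i,4]>40:
        P=np.array([sf(u,v,.053) for v,u in np.argwhere(l==i)]);print('white',s[i],P.min(0).round(4),P.max(0).round(4))
# rail ends: bright components elsewhere
for nm,mm in(('bright',cv2.inRange(h,(0,0,130),(180,80,255))),):
    n,l,s,ce=cv2.connectedComponentsWithStats(mm)
    for i in range(1,n):
        if 60<s[i,4]<4000 and 80<ce[i][1]<270: print(nm,s[i],sf(s[i][0],ce[i][1],.074).round(3),sf(s[i][0]+s[i][2],ce[i][1],.074).round(3))
```

```text
axis z116 [111.6 199.7] z.053 [147.6 184.8]
V hist [116. 121. 128. 254. 255.]
((118.83903503417969, 188.34588623046875), (84.41580200195312, 33.68355941772461), 65.55604553222656) [[86.0, 157.0], [117.0, 143.0], [152.0, 220.0], [121.0, 234.0]]
corner @.116 [-0.0365 -0.1406]
corner @.116 [-0.0478 -0.1136]
corner @.116 [ 0.018  -0.0931]
corner @.116 [ 0.0307 -0.1214]
white [   0   80   59   71 3539] [-0.1026 -0.2663] [-0.036  -0.2087]
white [109 134  61  17 450] [-0.0515 -0.1592] [-0.0357 -0.0982]
white [126 144  30  80 949] [-0.0416 -0.1442] [ 0.0414 -0.1208]
white [  65  227   89   23 1874] [ 0.0456 -0.2197] [ 0.0707 -0.1277]
bright [ 520   69   57  153 3381] [-0.043  0.241] [-0.043  0.294]
bright [617  85  23  14 268] [-0.09   0.322] [-0.09   0.343]
bright [ 603   98   37   52 1438] [-0.06   0.316] [-0.06  0.35]
bright [ 235  107  163   18 2685] [-0.069 -0.026] [-0.069  0.125]
bright [ 108  134  370   91 3186] [-0.034 -0.148] [-0.033  0.202]
bright [597 160  43  11 331] [-0.022  0.317] [-0.022  0.358]
bright [ 580  169   60   68 3293] [0.016 0.308] [0.017 0.367]
bright [  65  226   94   24 2068] [ 0.049 -0.204] [ 0.05  -0.109]
bright [  0 249  24  20 293] [ 0.072 -0.275] [ 0.073 -0.25 ]
bright [617 264  22   6  84] [0.082 0.359] [0.082 0.381]
```

```bash
python3 -m handwheel '[[0.002,-0.003,0.08,0,0,0],[0.002,-0.003,0.17,0,0,0],[0.002,-0.003,0.27,0,0,0],[0.002,-0.003,0.37,0,0,0],[0.002,-0.003,0.46,0,0,0],[0.002,-0.003,0.54,0,0,0],[0.002,-0.003,0.6,0,0,0],[0.002,-0.003,0.64,0,0,0],[0.002,-0.003,0.65,0,0,0],[0.002,-0.003,0.65,0,0,0]]' 1
python3 -m handwheel '[[0,0,0.005,0,0,0],[0,0,0.01,0,0,0],[0,0,0.015,0,0,0],[0,0,0.02,0,0,0],[0,0,0.025,0,0,0],[0,0,0.025,0,0,0],[0,0,0.025,0,0,0]]' 1
```

```text
time: 11.95
tool_pos: [0.4964, -0.0334, 0.0499]
ee_rot: [3.141, -0.001, 3.069]
wrist_force: [0.0, -0.7, -3.7]
width: 0.0113
finger_force: 30.0
time: 12.53
tool_pos: [0.4965, -0.0335, 0.0452]
ee_rot: [3.141, 0.0, 3.069]
wrist_force: [0.3, 0.1, -4.5]
width: 0.0117
finger_force: 30.0
```

```bash
python3 -m handwheel '[[0,0,0.005,0,0,0],[0,0,0.008,0,0,0],[0,0,0.011,0,0,0],[0,0,0.014,0,0,0],[0,0,0.016,0,0,0],[0,0,0.016,0,0,0],[0,0,0.016,0,0,0]]' 1
```

```text
time: 13.12
tool_pos: [0.4965, -0.0335, 0.0421]
ee_rot: [3.141, 0.0, 3.069]
wrist_force: [-0.4, -0.1, -4.0]
width: 0.0116
finger_force: 30.0
```

```bash
python3 -m handwheel '[[0,0,0.003,0,0,0],[0,0,0.005,0,0,0],[0,0,0.006,0,0,0],[0,0,0.006,0,0,0],[0,0,0.006,0,0,0]]' 1
python3 -m handwheel '[[0,0,0.003,0,0,0],[0,0,0.005,0,0,0],[0,0,0.006,0,0,0],[0,0,0.006,0,0,0],[0,0,0.006,0,0,0]]' 1
```

```text
time: 13.53
tool_pos: [0.4966, -0.0335, 0.0421]
ee_rot: [-3.142, 0.001, 3.069]
wrist_force: [-4.2, 0.5, 5.7]
width: 0.0117
finger_force: 30.0
time: 13.95
tool_pos: [0.4966, -0.0335, 0.0421]
ee_rot: [-3.141, 0.001, 3.07]
wrist_force: [-6.5, 1.2, 10.2]
width: 0.0117
finger_force: 30.0
```

```bash
python3 -m handwheel '[[0,0,-0.008,0,0,0],[0,0,-0.01,0,0,0],[0,0,-0.01,0,0,0],[0,0,-0.01,0,0,0],[0,0,-0.01,0,0,0],[0,0,-0.01,0,0,0],[0,0,-0.01,0,0,0],[0,0,-0.01,0,0,0],[0,0,-0.01,0,0,0],[0,0,-0.01,0,0,0]]' -0.5
python3 - <<'E'
from bed import *
im,c=snap('wrist','w6.png');o=robot.get_obs();print(o['width'],o['wrist_force'],o['finger_force'])
O=np.array([.4928,-.0836]);a=np.radians(-4.1);R=np.array([[np.cos(a),-np.sin(a)],[np.sin(a),np.cos(a)]])
h=cv2.cvtColor(cv2.imread('pics/w6.png'),cv2.COLOR_BGR2HSV);m=cv2.inRange(h,(100,120,60),(125,255,255))
def sf(u,v,z): return R.T@(ray(c,u,v,z)[:2]-O)
# predicted tray rim corners and observed blue
W=lambda x,y,z:proj(c,[*(O+R@[x,y]),z]).round(1)
for x in(-.055,.055):
    for y in(-.0295,.1305): print('rim pred',x,y,W(x,y,.1))
print('bolt end pred',W(-.007,-.0955,.076),W(.007,-.0955,.076))
for v in(160,180,200): print(v,[int(t) for t in np.flatnonzero(np.diff((m[v]>0).astype(int)))])
for u in(200,260,380): print(u,[int(t) for t in np.flatnonzero(np.diff((m[:,u]>0).astype(int)))])
E
```

```text
time: 14.78
tool_pos: [0.4965, -0.0335, 0.0415]
ee_rot: [3.142, -0.0, 3.069]
wrist_force: [0.3, 0.2, 0.0]
width: 0.07
finger_force: 0.0
0.07065210900918227 [ 0.29742599 -0.49674744  0.14472702] 0.0
rim pred -0.055 -0.0295 [147.2 146.9]
rim pred -0.055 0.1305 [492.5 146.6]
rim pred 0.055 -0.0295 [172.3 351.3]
rim pred 0.055 0.1305 [467.4 351. ]
bolt end pred [ 61.8 228.4] [ 66.2 251.5]
160 [78, 88, 89, 123, 146, 161, 307, 329, 475, 491]
180 [102, 126, 148, 163, 307, 329, 473, 488]
200 [116, 165, 307, 329, 471, 485]
200 [86, 102, 131, 137, 145, 156]
260 [86, 102, 131, 137, 145, 156, 342, 352]
380 [85, 101, 131, 138, 145, 156, 342, 351]
```

View pics/w6.png

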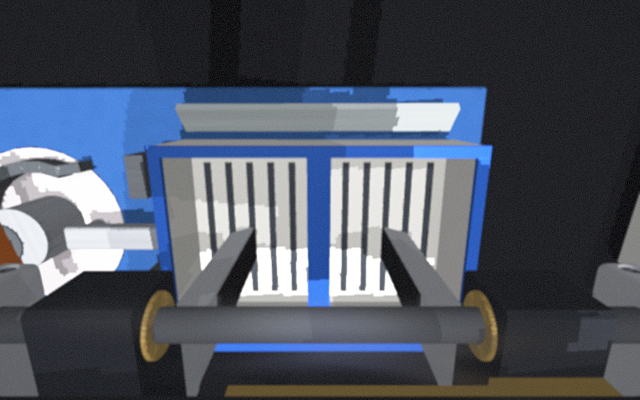

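The wrist view shows the tray flat between the rails. Its rim sits at (147,146) to (491,147) as predicted, and the bolt end at (66,240) is beside the hub, with the cam still open. The fingers are free, so I lift out and go over the cam.

```bash
python3 -m handwheel '[[0,0,-0.05,0,0,0],[0,0,-0.15,0,0,0],[0,0,-0.3,0,0,0],[0,0,-0.45,0,0,0],[0,0,-0.6,0,0,0],[0,0,-0.75,0,0,0],[0,0,-0.75,0,0,0]]' -1
python3 -m handwheel '[[0,-0.15,0,0,0,-0.1],[0,-0.3,0,0,0,-0.2],[0,-0.45,0,0,0,-0.3],[0,-0.6,0,0,0,-0.4],[0,-0.75,0,0,0,-0.5],[0,-0.876,0,0,0,-0.54],[0,-0.876,0,0,0,-0.54],[0,-0.876,0,0,0,-0.54]]' -1
cat > cam.py <<'E'
from bed import *
import sys
f=sys.argv[1];zt=.116
im,c=snap('wrist',f);o=robot.get_obs();print(o['tool_pos'].round(4),'phi',np.degrees(o['ee_rot'][2])-90,'j6',o['joint_positions'][5])
O=np.array([.4928,-.0836]);a=np.radians(-4.1);R=np.array([[np.cos(a),-np.sin(a)],[np.sin(a),np.cos(a)]])
h=cv2.cvtColor(im,cv2.COLOR_RGB2HSV)
for lo in(80,200):
    m=cv2.inRange(h,(3,150,lo),(18,255,255));p=cv2.findNonZero(m)
    if p is None: continue
    P=np.array([ray(c,u,v,zt)[:2] for u,v in p[:,0]],dtype=np.float32)
    r=cv2.minAreaRect(P);q=cv2.boxPoints(r);e=q[1]-q[0];g=q[2]-q[1];L=e if np.hypot(*e)>np.hypot(*g) else g
    print(lo,len(p),'centre',np.round(r[0],4),'size',np.round(r[1],3),'world angle',np.degrees(np.arctan2(L[1],L[0])).round(1))
print('axis est',O+R@[0,-.125])
E
python3 cam.py w7.png
```

```text
time: 15.42
tool_pos: [0.5, -0.0342, 0.2001]
ee_rot: [-3.14, 0.014, 3.069]
wrist_force: [0.2, 0.4, 1.2]
width: 0.0939
finger_force: 0.0
time: 16.08
tool_pos: [0.4835, -0.209, 0.1913]
ee_rot: [3.14, -0.0, -2.934]
wrist_force: [0.4, 0.4, 0.2]
width: 0.0941
finger_force: 0.0
[ 0.4837 -0.2081  0.1915] phi -258.0029954776824 j6 -2.2946074972205195
80 1058 centre [ 0.5569 -0.098 ] size [0.336 0.151] world angle 45.3
200 336 centre [ 0.5014 -0.205 ] size [0.037 0.011] world angle 11.7
axis est [ 0.48386282 -0.2082801 ]
```

```bash
python3 -m handwheel '[[0,0,0.1,0,0,0],[0,0,0.25,0,0,0],[0,0,0.4,0,0,0],[0,0,0.5,0,0,0],[0,0,0.58,0,0,0],[0,0,0.64,0,0,0],[0,0,0.64,0,0,0]]' -1
python3 -m handwheel '[[0,0,0,0,0,0],[0,0,0,0,0,0],[0,0,0,0,0,0],[0,0,0,0,0,0],[0,0,0,0,0,0],[0,0,0,0,0,0],[0,0,0,0,0,0],[0,0,0,0,0,0],[0,0,0,0,0,0],[0,0,0,0,0,0]]' 1
python3 -m handwheel '[[0,0,0,0,0,0],[0,0,0,0,0,0],[0,0,0,0,0,0],[0,0,0,0,0,0],[0,0,0,0,0,0]]' 1
```

```text
time: 16.72
tool_pos: [0.4823, -0.2059, 0.0607]
ee_rot: [3.138, -0.004, -2.929]
wrist_force: [0.2, 0.3, -0.1]
width: 0.094
finger_force: 0.0
time: 17.55
tool_pos: [0.4838, -0.2083, 0.0635]
ee_rot: [3.141, -0.0, -2.931]
wrist_force: [0.3, 0.5, -1.2]
width: 0.0305
finger_force: 0.0
time: 17.97
tool_pos: [0.4839, -0.2084, 0.0635]
ee_rot: [-3.141, -0.0, -2.931]
wrist_force: [0.1, -0.6, -0.3]
width: 0.0138
finger_force: 30.0
```

Gripped the bar at 14 mm. Now turn clockwise, which is tool +z.

```bash
python3 -m handwheel '[[0,0,0,0,0,0.1],[0,0,0,0,0,0.2],[0,0,0,0,0,0.32],[0,0,0,0,0,0.44],[0,0,0,0,0,0.56],[0,0,0,0,0,0.68],[0,0,0,0,0,0.8],[0,0,0,0,0,0.92],[0,0,0,0,0,1],[0,0,0,0,0,1]]' 1
python3 -m handwheel '[[0,0,0,0,0,0.12],[0,0,0,0,0,0.24],[0,0,0,0,0,0.36],[0,0,0,0,0,0.48],[0,0,0,0,0,0.6],[0,0,0,0,0,0.72],[0,0,0,0,0,0.84],[0,0,0,0,0,0.92],[0,0,0,0,0,1],[0,0,0,0,0,1]]' 1
python3 -c "
from h import *
o=robot.get_obs();print(o['wrist_torque'],o['wrist_force'],o['width'],o['joint_positions'][5])"
```

```text
time: 18.8
tool_pos: [0.4839, -0.2088, 0.0635]
ee_rot: [-3.141, 0.0, 2.828]
wrist_force: [0.1, -1.0, -1.1]
width: 0.0136
finger_force: 30.0
time: 19.63
tool_pos: [0.4837, -0.2091, 0.0635]
ee_rot: [-3.14, 0.001, 2.305]
wrist_force: [-0.1, -3.6, -1.1]
width: 0.0136
finger_force: 30.0
[-0.54512354  0.08611648 -0.00054832] [-0.12813055 -3.59847964 -1.13365789] 0.01364912523607136 -1.2487863182230676
```

```bash
for i in 1 2; do python3 -m handwheel '[[0,0,0,0,0,0.12],[0,0,0,0,0,0.24],[0,0,0,0,0,0.36],[0,0,0,0,0,0.48],[0,0,0,0,0,0.6],[0,0,0,0,0,0.72],[0,0,0,0,0,0.84],[0,0,0,0,0,0.92],[0,0,0,0,0,1],[0,0,0,0,0,1]]' 1; done
python3 -c "
from h import *
o=robot.get_obs();print(o['wrist_torque'],o['wrist_force'],o['width'],o['joint_positions'][5])"
```

```text
time: 20.47
tool_pos: [0.4833, -0.2093, 0.0635]
ee_rot: [-3.14, 0.001, 1.782]
wrist_force: [-1.5, -3.2, -1.2]
width: 0.014
finger_force: 30.0
time: 21.3
tool_pos: [0.483, -0.2092, 0.0635]
ee_rot: [-3.14, 0.002, 1.259]
wrist_force: [-2.6, -4.6, -0.1]
width: 0.0136
finger_force: 30.0
[-0.8563764   0.60437929  0.05802836] [-2.59187523 -4.63560063 -0.09509554] 0.013637576954916235 -0.20263161412230693
```

```bash
for i in 1 2; do python3 -m handwheel '[[0,0,0,0,0,0.12],[0,0,0,0,0,0.24],[0,0,0,0,0,0.36],[0,0,0,0,0,0.48],[0,0,0,0,0,0.6],[0,0,0,0,0,0.72],[0,0,0,0,0,0.84],[0,0,0,0,0,0.92],[0,0,0,0,0,1],[0,0,0,0,0,1]]' 1; done
python3 -m handwheel '[[0,0,0,0,0,0.1],[0,0,0,0,0,0.2],[0,0,0,0,0,0.3],[0,0,0,0,0,0.4],[0,0,0,0,0,0.5],[0,0,0,0,0,0.6],[0,0,0,0,0,0.6],[0,0,0,0,0,0.6]]' 1
python3 -c "
from h import *
o=robot.get_obs();print(o['wrist_torque'],o['wrist_force'],o['width'],o['joint_positions'][5])"
```

```text
time: 22.13
tool_pos: [0.4827, -0.209, 0.0635]
ee_rot: [-3.141, 0.003, 0.735]
wrist_force: [-4.2, -4.2, 0.9]
width: 0.014
finger_force: 30.0
time: 22.97
tool_pos: [0.4825, -0.2087, 0.0635]
ee_rot: [-3.142, 0.003, 0.212]
wrist_force: [-5.1, -3.5, 0.6]
width: 0.0132
finger_force: 30.0
time: 23.63
tool_pos: [0.4824, -0.2085, 0.0635]
ee_rot: [3.141, 0.003, -0.1]
wrist_force: [-4.4, -3.0, 0.9]
width: 0.014
finger_force: 30.3
[-0.52353694  0.99373005  0.40914244] [-4.35200691 -2.97332088  0.94358595] 0.013957789555826312 1.156376610389034
```

```bash
python3 -m handwheel '[[0,0,0,0,0,0],[0,0,0,0,0,0],[0,0,0,0,0,0],[0,0,0,0,0,0],[0,0,0,0,0,0],[0,0,0,0,0,0],[0,0,0,0,0,0],[0,0,0,0,0,0]]' -1
python3 -m handwheel '[[0,0,0,0,0,0],[0,0,0,0,0,0],[0,0,0,0,0,0],[0,0,-0.15,0,0,0],[0,0,-0.3,0,0,0],[0,0,-0.45,0,0,0],[0,0,-0.6,0,0,0],[0,0,-0.64,0,0,0],[0,0,-0.64,0,0,0],[0,0,-0.64,0,0,0]]' -1
python3 cam.py w8.png
python3 - <<'E'
from bed import *
c=np.load('pics/w8.png.npz');h=cv2.cvtColor(cv2.imread('pics/w8.png'),cv2.COLOR_BGR2HSV)
O=np.array([.4928,-.0836]);a=np.radians(-4.1);R=np.array([[np.cos(a),-np.sin(a)],[np.sin(a),np.cos(a)]])
W=lambda x,y,z:proj(c,[*(O+R@[x,y]),z]).round(1)
print('rim pred',[W(x,y,.1).tolist() for x in(-.055,.055) for y in(-.045,.115)])
m=cv2.inRange(h,(3,150,60),(18,255,255));n,l,s,ce=cv2.connectedComponentsWithStats(m)
for i in range(1,n):
    if s[i,4]>40:
        p=np.argwhere(l==i)[:,::-1];print(s[i],np.percentile(h[:,:,2][l==i],[10,50,90]))
        for lo,hi in((60,150),(150,256)):
            k=p[(h[p[:,1],p[:,0],2]>=lo)&(h[p[:,1],p[:,0],2]<hi)]
            if len(k)>30:
                P=np.array([ray(c,u,v,.116)[:2] for u,v in k],dtype=np.float32);r=cv2.minAreaRect(P);print(lo,len(k),r)
m=cv2.inRange(h,(100,120,60),(125,255,255));n,l,s,ce=cv2.connectedComponentsWithStats(m)
for i in range(1,n):
    if s[i,4]>100: print('blue',s[i])
E
```

```text
time: 24.3
tool_pos: [0.4839, -0.2082, 0.0635]
ee_rot: [-3.141, -0.0, -0.103]
wrist_force: [0.4, -1.3, 0.9]
width: 0.0635
finger_force: 0.0
time: 25.13
tool_pos: [0.4837, -0.2082, 0.1908]
ee_rot: [-3.141, 0.0, -0.104]
wrist_force: [0.2, 0.4, 0.1]
width: 0.0941
finger_force: 0.0
[ 0.4831 -0.2079  0.1895] phi -95.93954697436372 j6 1.1601985203937635
80 1105 centre [ 0.4217 -0.0994] size [0.07  0.306] world angle -59.8
200 549 centre [ 0.5036 -0.2105] size [0.012 0.038] world angle -2.7
axis est [ 0.48386282 -0.2082801 ]
rim pred [[237.7, 249.8], [74.1, 254.7], [226.5, 134.8], [48.5, 140.7]]
[ 311  149   16   88 1102] [126. 199. 246.]
60 460 ((0.48581159114837646, -0.20924754440784454), (0.012415542267262936, 0.0790143683552742), 84.99222564697266)
150 642 ((0.5036852955818176, -0.2106468677520752), (0.013144479133188725, 0.03965890035033226), 84.36384582519531)
blue [   46    97   335   166 22192]
```

Run:
```python
from bed import *
c=np.load('pics/w8.png.npz');h=cv2.cvtColor(cv2.imread('pics/w8.png'),cv2.COLOR_BGR2HSV)
O=np.array([.4928,-.0836]);a=np.radians(-4.1);R=np.array([[np.cos(a),-np.sin(a)],[np.sin(a),np.cos(a)]])
m=cv2.inRange(h,(100,120,60),(125,255,255))
for v in(150,165,180,215,235):
    t=np.flatnonzero(np.diff((m[v]>0).astype(int)));print(v,[(int(u),*(R.T@(ray(c,u+.5,v,.1)[:2]-O)).round(4).tolist()) for u in t])
for u in(100,190):
    t=np.flatnonzero(np.diff((m[:,u]>0).astype(int)));print(u,[(int(v),*(R.T@(ray(c,u,v+.5,.1)[:2]-O)).round(4).tolist()) for v in t])
```

```text
150 [(47, 0.0468, 0.1178), (57, 0.0465, 0.1087), (136, 0.0442, 0.0375), (164, 0.0434, 0.0122), (222, 0.0417, -0.0401), (228, 0.0415, -0.0455), (250, 0.0409, -0.0653), (282, 0.0399, -0.0942), (354, 0.0378, -0.159), (380, 0.0371, -0.1825)]
165 [(51, 0.0331, 0.1172), (60, 0.0329, 0.109), (139, 0.0306, 0.037), (167, 0.0297, 0.0115), (223, 0.0281, -0.0396), (230, 0.0279, -0.046), (246, 0.0274, -0.0606), (273, 0.0266, -0.0852), (363, 0.024, -0.1672), (380, 0.0235, -0.1826)]
180 [(55, 0.0192, 0.1167), (64, 0.0189, 0.1084), (142, 0.0166, 0.0365), (169, 0.0158, 0.0116), (225, 0.0142, -0.04), (231, 0.014, -0.0456), (366, 0.01, -0.1699), (379, 0.0096, -0.1819)]
215 [(63, -0.0145, 0.1166), (72, -0.0148, 0.1081), (148, -0.0171, 0.0362), (174, -0.0179, 0.0116), (229, -0.0196, -0.0405), (235, -0.0197, -0.0461), (256, -0.0204, -0.066), (286, -0.0213, -0.0944), (350, -0.0232, -0.1549), (378, -0.0241, -0.1814)]
235 [(68, -0.0346, 0.1161), (77, -0.0349, 0.1075), (151, -0.0372, 0.0364), (170, -0.0378, 0.0181), (232, -0.0397, -0.0414), (238, -0.0399, -0.0472), (244, -0.04, -0.0529), (311, -0.0421, -0.1173), (328, -0.0426, -0.1336), (378, -0.0442, -0.1816)]
100 [(105, 0.0837, 0.063), (115, 0.0753, 0.0646), (133, 0.0598, 0.0676), (140, 0.0537, 0.0688), (245, -0.0463, 0.0879), (250, -0.0515, 0.0889)]
190 [(102, 0.0837, -0.0159), (112, 0.0753, -0.0149), (130, 0.0598, -0.0129), (136, 0.0546, -0.0123), (240, -0.044, 0.0001), (246, -0.0501, 0.0009)]
```

The tray sits 35 mm along the shaker, within a millimetre of the drawn-in position. It is straight between the rails, and the bar reads about half a turn. Handing in.

```bash
python3 -c "
from bench import robot
print(robot.close_job())"
```

```text
the job is handed in; nothing more can be done
None
```

The job is handed in: the top tray is on the shaker, drawn in against the stops (about 35 mm along the bed by camera, on target), with the cam at about half a turn, though the hand-in returned no verdict.

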